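# Turn the pan handles in on the dispensary hob

### The arm

A 6-joint arm with a two-finger parallel gripper is mounted at the origin on the work surface. World frame = base frame: x ahead of the robot, y to its left, z up, the work surface at z = 0. Lengths are in mm, angles in rad, forces in N, time in s.
With the tool pointing down it reaches from about 300 to 775 mm from the base axis. Payload 14.6 kg.
Tool frame: the origin (TCP) lies at the very end of the fingers, on their centre line; the grasp point (between the pads) lies 19 mm behind it; z points along the fingers, y is the line along which they close (so a half turn about z gives the same grasp; the last joint's range is limited). The gripper opens to 94 mm and grips with 3 to 60 N. Pads are 16 mm wide; open, the fingers measure 119 mm over their backs; the gripper's body (75 mm by 177 mm) begins 78 mm behind the grasp point.
Start: joints at [1.16, 0.3, 1.521, -0, 1.321, -0.067], TCP at [185.384, 517.805, 205.446] pointing down, gripper open.
Joint ranges: [-3.03, 3.03], [-0.79, 2.21], [0.23, 2.52], [-1.04, 4.18], [0, 3.07], [-2.55, 2.55]. Speed limits (rad/s): [2.22, 2.22, 2.57, 3.14, 3.14, 3.14].

### API

Orientations are given as [roll, pitch, yaw] about the fixed x, y, z axes, in that order (R = Rz(yaw) Ry(pitch) Rx(roll)).
In Python, from cell import manip gives the robot as it stands.
- The arm moves only by the tool servo_tool, never from a script. Its argument "motion" is a list that holds one entry, the list of rows, each a list of 7 numbers: the shift along the world's x, y, z as a fraction of full scale, then the turn, a rotation vector about the world's x, y, z as a fraction of full scale, then the closure, from 0 (fully open) to 1 (shut). In form: [[[x, y, z, rx, ry, rz, gripper], ...]]. A call has 1 to 10 rows; each row is the pose to reach, as a shift and turn from the pose commanded when the call began, turning the shorter way round; what a row does not reach only later rows make up. Full scale, the value 1, is 0.5 m for a shift and pi rad for a turn. A row lasts 1/10 s, in which the tool goes at most 50 mm and 8.59 degrees, less where a joint would pass 70% of its speed; a pose out of reach is approached as far as the arm can. A call with a number of a shift or a turn outside -1 to 1 is refused whole. A call with a gripper value outside its range is refused whole. The fingers move at their own pace and stop on an object; "newtons" is the grip in N (left out, the last holds). Time passes only in rows, so rows that repeat a pose let the fingers close. It gives the time, the measured TCP pose, the force, the opening and the grip force at its end, in the units of the state.
- manip.read_state(): the state, without advancing time (a new reading comes with each control period).
- manip.camera(name): name is "scene" or "top" or "wrist"; returns a dict with "frame" (400x640x3 uint8, red, green, blue), "range_z" (400x640 float32, mm along the optical axis (not along the pixel's ray), 0 where there is no reading), "vfov" (degrees; the focal length in pixels is half the picture's height over the tangent of half this angle, whatever the lens; pixels are square), "cx", "cy" (the principal point, pixels), "cam_to_world" (4x4, takes a point from camera to world coordinates). Camera axes: x right, y down, z forward; pixel columns grow to the right and rows downward; lengths in mm; the calibration is good to about 2 mm. A picture is of the moment at which its call begins.
- manip.sign_off(): hands the job in; it is judged then, once.
The state is a dict: "clock": time; "joints": joint angles; "qd": joint speeds; "effort": joint torques, N m; "eef_pos": TCP position; "eef_rot": TCP orientation; "wrist_force": force on the tool from outside, world axes, zero at the start; "moment": the same for the moment, N m; "finger_gap": finger opening in mm; "finger_force": force on a finger pad.
Only numpy, scipy, OpenCV 4.12 (cv2) and the standard library are available. Lean on these libraries where they do the work, as an engineer would, in place of code of your own. Each camera call takes 0.05 s, during which the arm holds its last target. There are 200 camera calls.

### The job

The red milk pan and the bright steel saucepan on the dispensary's three-plate hob have their handles sticking out over its front edge, where a sleeve can catch them. Turn both pans round where they stand until each handle points straight towards the back of the hob, leaving both pans seated upright on their own plates. Do not let a pan knock another pan, and leave the skillet, the canister, the tin and the jars where they are.

Things in the scene. Friction and masses are not known exactly. Their poses are not given: they have to be found in the camera images.
- hob: White hob with a black top, fixed to the counter, 280 mm deep (x), 660 mm wide (y), top 40 mm high. Origin: centre of its underside. x points from its front (three steel knobs, nearest the robot) straight to its back, y to its left. Three steel plates, 4 mm above the black top, lie 60 mm in front of its middle. The three pans stand on them in any order.
- plate_left (a point): Centre of the top of the left plate (hob y = +230 mm). Round every plate six 10 mm studs, 18 mm above the plate, 61 mm from its centre, hold a pan's base with 3 mm play while it turns, against ordinary sliding friction.
- plate_middle (a point): Centre of the top of the middle plate (hob y = 0).
- plate_right (a point): Centre of the top of the right plate (hob y = -230 mm).
- milk_pan: Red milk pan, 116 mm across, 70 mm high, with a white handle. Loose, about 0.45 kg. Origin: centre of its underside; z up, x along its handle. Base 106 mm across; handle level, its centre line 52 mm above the underside, a round 18 mm grip from 70 to 150 mm out. At the start the handle points to the front, up to 42 degrees to either side.
- milk_pan_handle_end (a point): Outer tip of the milk pan's handle, 150 mm from the pan's centre, on the handle's centre line.
- saucepan: Bright steel saucepan, 116 mm across, 80 mm high, with a blue handle. Loose, about 0.65 kg. Origin: centre of its underside; z up, x along its handle. Base 106 mm across; handle level, its centre line 52 mm above the underside, a round 18 mm grip from 70 to 150 mm out. At the start the handle points to the front, turned 10 to 55 degrees towards the hob's right end (-y).
- saucepan_handle_end (a point): Outer tip of the saucepan's handle, 150 mm from the pan's centre, on the handle's centre line.
- skillet: Dark steel skillet, 128 mm across, 45 mm high, with a pale wooden handle. Loose, about 0.8 kg. Origin: centre of its underside; z up, x along its handle. Base 106 mm across; handle level, its centre line 52 mm above the underside, a round 18 mm grip from 70 to 150 mm out. Its handle already points to the back, within 30 degrees; it stays as it is.
- skillet_handle_end (a point): Outer tip of the skillet's handle, 150 mm from the pan's centre.
- canister: Loose copper-coloured canister, 54 mm across, 90 mm high, standing on the hob's black top in one of the two gaps between plates; tall enough to bar a handle's way through that gap. Origin: centre of its underside.
- tin: Loose flat yellow tin, 64 mm across, 18 mm high, on the black top in the other gap; handles pass over it. Origin: centre of its underside.
- white_jar: Loose white jar with a blue cap, 48 mm across, 55 mm high, on the black top near the hob's back edge, behind one of the two gaps; outside the reach of the handles. Origin: centre of its underside.
- amber_jar: Loose amber jar with a white cap, 48 mm across, 60 mm high, on the black top near the hob's back edge, behind the other gap; outside the reach of the handles. Origin: centre of its underside.
There are look-alikes about, which are no part of the job. What is shaped like the saucepan but turquoise is not meant.

How it is judged (in metres and radians):
At the end, for the whole second after the job is handed in: The milk pan's and saucepan's handles point to the back of the hob within 15 degrees; both pans upright, at rest, within 14 mm of their starts. Skillet within 14 mm (handle end 25 mm), canister, tin and jars within 20 mm of their starts (angle between the x axis of each of milk_pan, saucepan and the x axis of hob, either way round below 0.26 rad and x of each of milk_pan_handle_end, saucepan_handle_end in the frame of hob above 0.06 m and distance of each of milk_pan, saucepan, skillet from where it was at the start of the episode below 0.014 m and angle between each of milk_pan, saucepan's own z axis and vertical below 0.05 rad and linear speed of each of milk_pan, saucepan below 0.02 m/s and angular speed of each of milk_pan, saucepan below 0.1 rad/s and distance of skillet_handle_end from where it was at the start of the episode below 0.025 m and distance of each of canister, tin, white_jar, amber_jar from where it was at the start of the episode below 0.02 m); the robot touches nothing.
It fails at once if a pan knocks another pan (over 3 N) (contact force between milk_pan and saucepan above 3 N or contact force between any of milk_pan, saucepan and skillet above 3 N).
It fails at once if a pan tips by more than 11 degrees or is lifted off its plate (angle between any of milk_pan, saucepan, skillet's own z axis and vertical above 0.2 rad or z of any of milk_pan, saucepan, skillet in the frame of hob above 0.06 m).
It fails at once if the skillet, canister, tin or a jar is shifted by more than 25 mm (the skillet's handle end 30 mm) or tipped over (distance of any of canister, tin, white_jar, amber_jar, skillet from where it was at the start of the episode above 0.025 m or distance of skillet_handle_end from where it was at the start of the episode above 0.03 m or angle between any of canister, tin, white_jar, amber_jar's own z axis and vertical above 0.4 rad).
It also fails if it takes over 61 s, if anything falls off the work surface, if the arm or the gripper's body presses on something with over 40 N, if the wrist force passes 120 N, or if a joint passes its speed limit or range.

## Working session

There is one attempt and no reset: what is moved stays moved. The work goes in short steps, Python scripts to look and compute and a tool call to move; the robot and the scene stay as the last step left them, time stands still between calls to the robot, and variables do not carry over. Pictures are saved under pics/ and viewed, at most 10 in all, crops included, and the job is handed in when it is done.

Besides the shell and the picture viewer there is one more tool, called after "Call:" as name([rows], argument=value, ...), one row to a line, values as JSON. servo_tool: Moves the arm, as the interface text tells. Its arguments: {"type":"object","properties":{"motion":{"type":"array"},"newtons":{"type":"number"}},"required":["motion"]}

```bash
mkdir -p pics; cat > h.py <<'E'
import numpy as np, cv2
from cell import manip
def cloud(c):
    h,w=c["range_z"].shape; f=h/2/np.tan(np.radians(c["vfov"])/2)
    v,u=np.mgrid[:h,:w]; z=c["range_z"]
    P=np.stack([(u-c["cx"])/f*z,(v-c["cy"])/f*z,z,np.ones_like(z)],-1)@np.array(c["cam_to_world"]).T
    P=P[...,:3].copy(); P[z==0]=np.nan
    return P
def save(c,n): cv2.imwrite("pics/"+n,c["frame"][...,::-1])
E
python3 - <<'E'
from h import *
for n in ("scene","top"):
    c=manip.camera(n); save(c,n+".png"); np.savez(n+".npz",P=cloud(c),I=c["frame"])
    print(n,c["vfov"],np.array(c["cam_to_world"]).round(2).tolist())
print(manip.read_state())
E
```

```text
scene 46.69963570554023 [[0.72, 0.47, -0.51, 1017.38], [0.69, -0.48, 0.54, -585.95], [0.01, -0.74, -0.68, 806.9], [0.0, 0.0, 0.0, 1.0]]
top 44.733975157986805 [[0.0, -0.99, 0.12, 363.77], [-1.0, 0.0, 0.03, -39.96], [-0.03, -0.12, -0.99, 1126.81], [0.0, 0.0, 0.0, 1.0]]
{'clock': 0.1, 'joints': array([ 1.16040082e+00,  3.00393394e-01,  1.52148450e+00, -5.37897413e-06,
        1.32069568e+00, -6.65792120e-02]), 'qd': array([ 1.22959634e-03, -3.03803135e-03,  8.81253347e-06, -1.14547881e-03,
       -1.11961820e-04, -1.08392615e-03]), 'effort': array([ 1.22640722e-03, -5.32642829e+01, -3.53283441e+01,  7.09349220e-02,
        2.34936696e-02,  1.96086637e-05]), 'eef_pos': array([185.30063851, 517.61131664, 204.96980814]), 'eef_rot': array([-3.14061355e+00, -6.00622735e-05,  2.79777766e+00]), 'wrist_force': array([-0.69488697,  0.26672668,  0.34926714]), 'moment': array([0.06564208, 0.05304117, 0.00756944]), 'finger_force': 0.0, 'finger_gap': 94.02160564376383}
```

View pics/top.png

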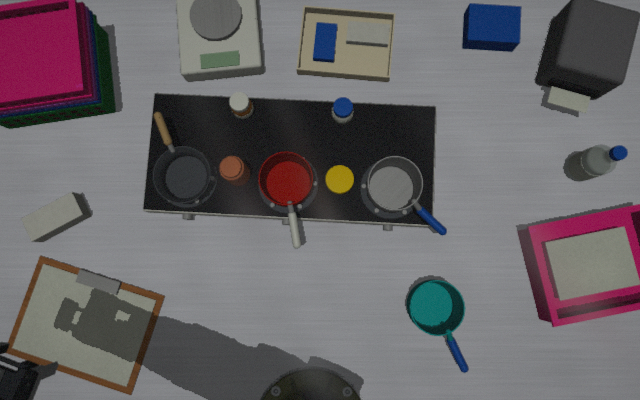

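View pics/scene.png

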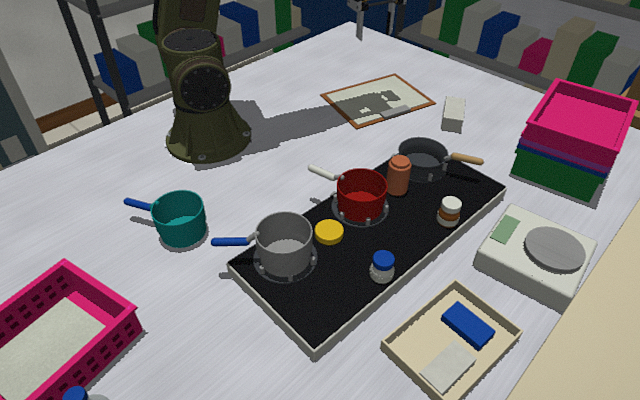

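The top view shows, left to right: the skillet (185,175) with its wooden handle to the back, the canister (232,168), the red milk pan (287,182) with its white handle tip at (297,245), the tin (340,179) and the steel saucepan (393,187) with its blue handle tip at (443,231). 

- **Look-alikes:** the turquoise pan at (436,307) is off the hob, so it is rejected. The skillet at (185,175) is also not the saucepan. 
- **Plan:** the canister bars the left gap, so both handles go counter-clockwise, by the right (-y) side.

```bash
cat > m.py <<'E'
from h import *
def run(n):
    d=np.load(n) if isinstance(n,str) else n; P,I=d["P"],d["I"]
    hsv=cv2.cvtColor(I,cv2.COLOR_RGB2HSV); z=P[...,2]
    H,S,V=[hsv[...,i].astype(int) for i in range(3)]
    x,y=P[...,0],P[...,1]
    def box(u0,u1,v0,v1):
        m=np.zeros(z.shape,bool); m[v0:v1,u0:u1]=1; return m
    # hob black top
    m=box(140,445,85,220)&(V<40)&(abs(z-40)<6)
    r=cv2.minAreaRect(np.c_[x[m],y[m]].astype(np.float32)); print("hob",r, np.median(z[m]))
    print(cv2.boxPoints(r).round(0).tolist())
    # pan rims
    for nm,b,zt in (("skillet",(145,225,140,215),89),("milk",(250,325,145,220),114),("sauce",(355,430,150,220),124),("canister",(215,250,150,187),130),("tin",(322,358,160,198),58),("white",(328,360,92,120),95),("amber",(225,258,88,116),100)):
        m=box(*b)&(abs(z-zt)<6)
        if m.sum()>5:
            (cx,cy),rad=cv2.minEnclosingCircle(np.c_[x[m],y[m]].astype(np.float32)); print(nm,m.sum(),round(cx),round(cy),round(rad),np.nanmax(z[m]).round())
    for nm,b,c in (("milk",(280,310,205,255),(V>110)),("sauce",(405,455,190,245),(H>100)&(H<125)&(S>150))):
        m=box(*b)&c&(z>90)&(z<112)
        q=np.c_[x[m],y[m]].astype(np.float32); l=cv2.fitLine(q,cv2.DIST_HUBER,0,.01,.01).ravel()
        t=(q-l[2:])@l[:2]; print(nm,"handle",m.sum(),np.median(z[m]),l.round(3),(l[2:]+t.min()*l[:2]).round(),(l[2:]+t.max()*l[:2]).round())
if __name__=="__main__":
    run("top.npz")
    I=cv2.imread("pics/top.png")[90:260,140:460]; cv2.imwrite("pics/crop.png",cv2.resize(I,None,fx=2.5,fy=2.5,interpolation=cv2.INTER_CUBIC))
E
python3 m.py
```

```text
hob ((596.2901000976562, 51.208831787109375), (650.5174560546875, 270.1960144042969), 86.93431091308594) 40.46503283143659
[[444.0, -266.0], [714.0, -281.0], [749.0, 369.0], [479.0, 383.0]]
skillet 544 556 284 69 95.0
milk 317 526 52 69 119.0
sauce 320 523 -179 61 129.0
canister 351 558 166 24 135.0
tin 631 544 -62 32 64.0
white 301 699 -69 22 101.0
amber 298 710 158 22 105.0
milk handle 236 104.22403682151304 [9.84000e-01 1.79000e-01 4.26214e+02 3.51740e+01] [390.  29.] [464.  42.]
sauce handle 263 103.71966565491618 [   0.7      0.714  445.004 -254.481] [ 420. -280.] [ 471. -228.]
```

View pics/crop.png

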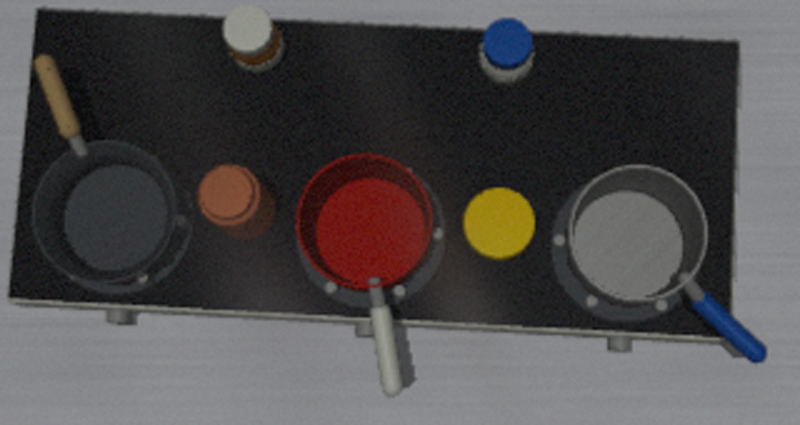

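The crop confirms the choice: the saucepan is bright steel with a blue handle, tip at (755,352), and the milk pan is red with a white handle, tip at (392,388).

| Item | Measured |
|---|---|
| Hob yaw | -3.1° |
| Milk pan centre | (536, 54.5) |
| Milk pan handle direction | 190.3° |
| Saucepan centre | (524, -175) |
| Saucepan handle direction | 225.5° |

Both handle tips lie about 148 mm from their pan centres, against 150 mm stated, which agrees. I'll straddle each handle with a 34 mm gap and sweep it counter-clockwise, saucepan first.

Call:
servo_tool([
  [[0.256,-0.776,0,0,0,-0.319,0.64],[0.256,-0.776,0,0,0,-0.319,0.64],[0.256,-0.776,0,0,0,-0.319,0.64],[0.256,-0.776,0,0,0,-0.319,0.64],[0.256,-0.776,0,0,0,-0.319,0.64],[0.256,-0.776,0,0,0,-0.319,0.64],[0.256,-0.776,0,0,0,-0.319,0.64],[0.256,-0.776,0,0,0,-0.319,0.64],[0.256,-0.776,0,0,0,-0.319,0.64],[0.256,-0.776,0,0,0,-0.319,0.64]],
], newtons=10)

```text
clock: 1.1
eef_pos: [313.7, 128.9, 205.4]
eef_rot: [3.142, -0.0, 1.792]
wrist_force: [-0.8, 0.3, -0.9]
finger_gap: 33.9
finger_force: 0.0
```

Call:
servo_tool([
  [[0.256,-0.776,0,0,0,-0.319,0.64],[0.256,-0.776,0,0,0,-0.319,0.64],[0.256,-0.776,0,0,0,-0.319,0.64],[0.256,-0.776,0,0,0,-0.319,0.64],[0.256,-0.776,0,0,0,-0.319,0.64],[0.256,-0.776,0,0,0,-0.319,0.64],[0.256,-0.776,0,0,0,-0.319,0.64],[0.256,-0.776,0,0,0,-0.319,0.64],[0.256,-0.776,0,0,0,-0.319,0.64],[0.256,-0.776,0,0,0,-0.319,0.64]],
])

```text
clock: 2.1
eef_pos: [442.2, -257.4, 204.4]
eef_rot: [-3.14, 0.0, 0.794]
wrist_force: [0.6, 0.1, -0.3]
finger_gap: 34.1
finger_force: 0.0
```

Call:
servo_tool([
  [[0,0,-0.08,0,0,0,0.64],[0,0,-0.14,0,0,0,0.64],[0,0,-0.18,0,0,0,0.64],[0,0,-0.22,0,0,0,0.64],[0,0,-0.246,0,0,0,0.64],[0,0,-0.246,0,0,0,0.64]],
])

```text
clock: 2.7
eef_pos: [441.2, -256.2, 81.4]
eef_rot: [-3.139, 0.0, 0.795]
wrist_force: [-0.5, -0.8, 0.8]
finger_gap: 34.1
finger_force: 0.0
```

```bash
cat > arc.py <<'E'
import numpy as np
def arc(c,t0,t1,n,r=118):
    a=np.radians(np.linspace(t0,t1,n+1)); p=np.array(c)[:2]+r*np.c_[np.cos(a),np.sin(a)]
    for k in range(0,n,10):
        e=min(k+10,n)
        print([[*((p[i]-p[k])/500).round(3).tolist(),0,0,0,round((a[i]-a[k])/np.pi,3),.64] for i in range(k+1,e+1)])
E
python3 - <<'E'
from arc import arc
arc((524,-175),225.5,360.5,33); print(); arc((536,54.5),190.3,360.5,40)
E
```

```text
[[0.012, -0.011, 0, 0, 0, np.float64(0.023), 0.64], [0.026, -0.022, 0, 0, 0, np.float64(0.045), 0.64], [0.04, -0.031, 0, 0, 0, np.float64(0.068), 0.64], [0.054, -0.04, 0, 0, 0, np.float64(0.091), 0.64], [0.069, -0.047, 0, 0, 0, np.float64(0.114), 0.64], [0.085, -0.054, 0, 0, 0, np.float64(0.136), 0.64], [0.101, -0.059, 0, 0, 0, np.float64(0.159), 0.64], [0.117, -0.063, 0, 0, 0, np.float64(0.182), 0.64], [0.134, -0.066, 0, 0, 0, np.float64(0.205), 0.64], [0.151, -0.067, 0, 0, 0, np.float64(0.227), 0.64]]
[[0.017, -0.0, 0, 0, 0, np.float64(0.023), 0.64], [0.034, 0.0, 0, 0, 0, np.float64(0.045), 0.64], [0.05, 0.002, 0, 0, 0, np.float64(0.068), 0.64], [0.067, 0.005, 0, 0, 0, np.float64(0.091), 0.64], [0.083, 0.01, 0, 0, 0, np.float64(0.114), 0.64], [0.099, 0.015, 0, 0, 0, np.float64(0.136), 0.64], [0.115, 0.022, 0, 0, 0, np.float64(0.159), 0.64], [0.13, 0.029, 0, 0, 0, np.float64(0.182), 0.64], [0.144, 0.038, 0, 0, 0, np.float64(0.205), 0.64], [0.158, 0.048, 0, 0, 0, np.float64(0.227), 0.64]]
[[0.013, 0.011, 0, 0, 0, np.float64(0.023), 0.64], [0.025, 0.022, 0, 0, 0, np.float64(0.045), 0.
[... 1871 characters left out ...]
, [0.114, 0.042, 0, 0, 0, np.float64(0.165), 0.64], [0.128, 0.053, 0, 0, 0, np.float64(0.189), 0.64], [0.141, 0.064, 0, 0, 0, np.float64(0.213), 0.64], [0.153, 0.077, 0, 0, 0, np.float64(0.236), 0.64]]
[[0.011, 0.013, 0, 0, 0, np.float64(0.024), 0.64], [0.021, 0.028, 0, 0, 0, np.float64(0.047), 0.64], [0.031, 0.043, 0, 0, 0, np.float64(0.071), 0.64], [0.039, 0.058, 0, 0, 0, np.float64(0.095), 0.64], [0.045, 0.074, 0, 0, 0, np.float64(0.118), 0.64], [0.051, 0.091, 0, 0, 0, np.float64(0.142), 0.64], [0.055, 0.108, 0, 0, 0, np.float64(0.165), 0.64], [0.058, 0.125, 0, 0, 0, np.float64(0.189), 0.64], [0.06, 0.143, 0, 0, 0, np.float64(0.213), 0.64], [0.061, 0.16, 0, 0, 0, np.float64(0.236), 0.64]]
```

Call:
servo_tool([
  [[0.012,-0.011,0,0,0,0.023,0.64],[0.026,-0.022,0,0,0,0.045,0.64],[0.04,-0.031,0,0,0,0.068,0.64],[0.054,-0.04,0,0,0,0.091,0.64],[0.069,-0.047,0,0,0,0.114,0.64],[0.085,-0.054,0,0,0,0.136,0.64],[0.101,-0.059,0,0,0,0.159,0.64],[0.117,-0.063,0,0,0,0.182,0.64],[0.134,-0.066,0,0,0,0.205,0.64],[0.151,-0.067,0,0,0,0.227,0.64]],
])

```text
clock: 3.7
eef_pos: [517.7, -291.2, 83.7]
eef_rot: [3.141, 0.001, 1.51]
wrist_force: [-1.2, -0.0, -1.1]
finger_gap: 33.9
finger_force: 0.5
```

Forces are small and the position matches the arc, so I'll continue.

Call:
servo_tool([
  [[0.017,0,0,0,0,0.023,0.64],[0.034,0,0,0,0,0.045,0.64],[0.05,0.002,0,0,0,0.068,0.64],[0.067,0.005,0,0,0,0.091,0.64],[0.083,0.01,0,0,0,0.114,0.64],[0.099,0.015,0,0,0,0.136,0.64],[0.115,0.022,0,0,0,0.159,0.64],[0.13,0.029,0,0,0,0.182,0.64],[0.144,0.038,0,0,0,0.205,0.64],[0.158,0.048,0,0,0,0.227,0.64]],
])

```text
clock: 4.7
eef_pos: [596.6, -267.1, 83.9]
eef_rot: [3.141, 0.001, 2.223]
wrist_force: [-0.7, -1.4, 0.2]
finger_gap: 33.9
finger_force: 0.9
```

Call:
servo_tool([
  [[0.013,0.011,0,0,0,0.023,0.64],[0.025,0.022,0,0,0,0.045,0.64],[0.037,0.035,0,0,0,0.068,0.64],[0.047,0.048,0,0,0,0.091,0.64],[0.057,0.062,0,0,0,0.114,0.64],[0.065,0.076,0,0,0,0.136,0.64],[0.072,0.092,0,0,0,0.159,0.64],[0.079,0.107,0,0,0,0.182,0.64],[0.084,0.123,0,0,0,0.205,0.64],[0.088,0.14,0,0,0,0.227,0.64]],
])

```text
clock: 5.7
eef_pos: [640.3, -196.7, 83.8]
eef_rot: [-3.141, 0.001, 2.936]
wrist_force: [-1.2, -0.9, -1.2]
finger_gap: 34.1
finger_force: 0.5
```

Call:
servo_tool([
  [[0.003,0.017,0,0,0,0.023,0.64],[0.005,0.033,0,0,0,0.045,0.64],[0.005,0.05,0,0,0,0.068,0.64],[0.005,0.05,0,0,0,0.068,0.64],[0.005,0.05,0,0,0,0.068,0.64]],
])

```text
clock: 6.2
eef_pos: [642.7, -172.2, 83.4]
eef_rot: [-3.141, 0.001, -3.138]
wrist_force: [0.1, 0.9, -0.3]
finger_gap: 33.8
finger_force: 0.0
```

```bash
python3 - <<'E'
from h import *
c=manip.camera("scene"); I=c["frame"][150:350,180:500]; cv2.imwrite("pics/s2.png",cv2.resize(I[...,::-1],None,fx=2.4,fy=2.4))
P=cloud(c); hsv=cv2.cvtColor(c["frame"],cv2.COLOR_RGB2HSV).astype(int)
m=(hsv[...,0]>100)&(hsv[...,0]<125)&(hsv[...,1]>150)&(abs(P[...,2]-97)<12)&(P[...,0]>570)&(P[...,1]<-120)&(P[...,1]>-230)&(P[...,0]<690)
q=P[m][:,:2]; print(m.sum(),q.min(0),q.max(0)); print(cv2.fitLine(q.astype(np.float32),cv2.DIST_HUBER,0,.01,.01).ravel())
E
```

```text
162 [ 634.65504473 -187.93265751] [ 677.92783231 -153.79927382]
[ 9.9322242e-01 -1.1622943e-01  6.6085858e+02 -1.8104596e+02]
```

View pics/s2.png

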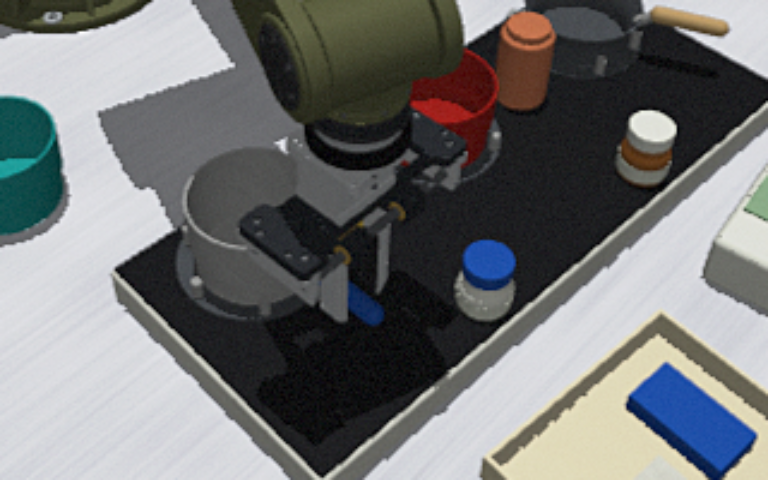

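The view shows the blue handle between the fingers at about (365,303) in the crop, pointing to the back at roughly -2.5° (target -3.1°). Next I lift and move to the milk pan.

Call:
servo_tool([
  [[0,0,0.08,0,0,0,0.64],[0,0,0.16,0,0,0,0.64],[0,0,0.246,0,0,0,0.64],[0,0,0.246,0,0,0,0.64]],
])

```text
clock: 6.65
eef_pos: [644.1, -173.5, 212.6]
eef_rot: [-3.138, 0.01, -3.138]
wrist_force: [-0.2, -0.6, 0.4]
finger_gap: 33.7
finger_force: 0.0
```

Call:
servo_tool([
  [[-0.022,0.02,0,0,0,-0.047,0.64],[-0.045,0.04,0,0,0,-0.094,0.64],[-0.067,0.06,0,0,0,-0.14,0.64],[-0.09,0.08,0,0,0,-0.19,0.64],[-0.112,0.104,0,0,0,-0.235,0.64],[-0.134,0.125,0,0,0,-0.28,0.64],[-0.156,0.146,0,0,0,-0.33,0.64],[-0.178,0.167,0,0,0,-0.375,0.64],[-0.2,0.187,0,0,0,-0.42,0.64],[-0.223,0.207,0,0,0,-0.47,0.64]],
])

```text
clock: 7.65
eef_pos: [530.3, -68.9, 205.1]
eef_rot: [-3.141, -0.0, 1.669]
wrist_force: [-0.1, -0.6, 0.6]
finger_gap: 34.0
finger_force: 0.0
```

Call:
servo_tool([
  [[-0.022,0.02,0,0,0,-0.047,0.64],[-0.045,0.04,0,0,0,-0.094,0.64],[-0.067,0.06,0,0,0,-0.14,0.64],[-0.09,0.08,0,0,0,-0.19,0.64],[-0.112,0.104,0,0,0,-0.235,0.64],[-0.134,0.125,0,0,0,-0.28,0.64],[-0.156,0.146,0,0,0,-0.33,0.64],[-0.178,0.167,0,0,0,-0.375,0.64],[-0.223,0.207,0,0,0,-0.472,0.64],[-0.223,0.207,0,0,0,-0.472,0.64]],
])

```text
clock: 8.65
eef_pos: [417.8, 35.5, 205.4]
eef_rot: [-3.141, 0.0, 0.192]
wrist_force: [0.2, 0.4, -0.1]
finger_gap: 34.4
finger_force: 0.0
```

Call:
servo_tool([
  [[0.004,-0.004,-0.08,0,0,-0.003,0.64],[0.004,-0.004,-0.14,0,0,-0.003,0.64],[0.004,-0.004,-0.18,0,0,-0.003,0.64],[0.004,-0.004,-0.22,0,0,-0.003,0.64],[0.004,-0.004,-0.246,0,0,-0.003,0.64],[0.004,-0.004,-0.246,0,0,-0.003,0.64]],
])

```text
clock: 9.25
eef_pos: [420.4, 32.2, 81.0]
eef_rot: [-3.141, 0.003, 0.188]
wrist_force: [0.1, 0.4, -0.6]
finger_gap: 33.9
finger_force: 0.0
```

Call:
servo_tool([
  [[0.004,-0.017,0,0,0,0.024,0.64],[0.009,-0.034,0,0,0,0.047,0.64],[0.015,-0.05,0,0,0,0.071,0.64],[0.023,-0.066,0,0,0,0.095,0.64],[0.031,-0.081,0,0,0,0.118,0.64],[0.041,-0.096,0,0,0,0.142,0.64],[0.052,-0.11,0,0,0,0.165,0.64],[0.063,-0.123,0,0,0,0.189,0.64],[0.076,-0.135,0,0,0,0.213,0.64],[0.09,-0.146,0,0,0,0.236,0.64]],
])

```text
clock: 10.25
eef_pos: [466.7, -41.1, 83.2]
eef_rot: [3.141, -0.0, 0.933]
wrist_force: [-1.9, 0.6, -0.1]
finger_gap: 34.0
finger_force: 0.3
```

Call:
servo_tool([
  [[0.014,-0.01,0,0,0,0.024,0.64],[0.029,-0.019,0,0,0,0.047,0.64],[0.045,-0.027,0,0,0,0.071,0.64],[0.061,-0.033,0,0,0,0.095,0.64],[0.078,-0.039,0,0,0,0.118,0.64],[0.095,-0.043,0,0,0,0.142,0.64],[0.112,-0.046,0,0,0,0.165,0.64],[0.13,-0.048,0,0,0,0.189,0.64],[0.147,-0.048,0,0,0,0.213,0.64],[0.165,-0.047,0,0,0,0.236,0.64]],
])

```text
clock: 11.25
eef_pos: [549.3, -64.5, 83.2]
eef_rot: [3.141, 0.0, 1.674]
wrist_force: [-1.4, -0.4, 0.3]
finger_gap: 33.6
finger_force: 0.6
```

Call:
servo_tool([
  [[0.017,0.002,0,0,0,0.024,0.64],[0.035,0.006,0,0,0,0.047,0.64],[0.051,0.011,0,0,0,0.071,0.64],[0.068,0.017,0,0,0,0.095,0.64],[0.084,0.024,0,0,0,0.118,0.64],[0.099,0.033,0,0,0,0.142,0.64],[0.114,0.042,0,0,0,0.165,0.64],[0.128,0.053,0,0,0,0.189,0.64],[0.141,0.064,0,0,0,0.213,0.64],[0.153,0.077,0,0,0,0.236,0.64]],
])

```text
clock: 12.25
eef_pos: [625.7, -25.8, 83.3]
eef_rot: [3.142, 0.0, 2.416]
wrist_force: [-0.2, -1.2, -0.8]
finger_gap: 33.8
finger_force: 0.5
```

Call:
servo_tool([
  [[0.011,0.013,0,0,0,0.024,0.64],[0.021,0.028,0,0,0,0.047,0.64],[0.031,0.043,0,0,0,0.071,0.64],[0.039,0.058,0,0,0,0.095,0.64],[0.045,0.074,0,0,0,0.118,0.64],[0.051,0.091,0,0,0,0.142,0.64],[0.055,0.108,0,0,0,0.165,0.64],[0.058,0.125,0,0,0,0.189,0.64],[0.06,0.143,0,0,0,0.213,0.64],[0.061,0.16,0,0,0,0.236,0.64]],
])

```text
clock: 13.25
eef_pos: [656.1, 54.4, 83.3]
eef_rot: [-3.141, 0.001, -3.126]
wrist_force: [0.4, -0.9, -0.5]
finger_gap: 33.9
finger_force: 0.5
```

Call:
servo_tool([
  [[0,0,0,0,0,0,0.64],[0,0,0,0,0,0,0.64],[0,0,0.06,0,0,0,0.64],[0,0,0.14,0,0,0,0.64],[0,0,0.24,0,0,0,0.64],[0,0,0.28,0,0,0,0.64]],
])

```text
clock: 13.85
eef_pos: [656.8, 53.7, 228.2]
eef_rot: [3.141, 0.006, -3.131]
wrist_force: [-0.6, -0.5, 0.2]
finger_gap: 33.9
finger_force: 0.0
```

Next I clear the arm towards the front left so the top camera can see everything.

Call:
servo_tool([
  [[-0.7,0.6,0.08,0,0,0,0.64],[-0.7,0.6,0.08,0,0,0,0.64],[-0.7,0.6,0.08,0,0,0,0.64],[-0.7,0.6,0.08,0,0,0,0.64],[-0.7,0.6,0.08,0,0,0,0.64],[-0.7,0.6,0.08,0,0,0,0.64],[-0.7,0.6,0.08,0,0,0,0.64],[-0.7,0.6,0.08,0,0,0,0.64],[-0.7,0.6,0.08,0,0,0,0.64],[-0.7,0.6,0.08,0,0,0,0.64]],
])

```text
clock: 14.85
eef_pos: [303.3, 356.1, 263.5]
eef_rot: [3.14, 0.001, -3.127]
wrist_force: [0.5, -0.1, -0.7]
finger_gap: 34.0
finger_force: 0.0
```

```bash
sed -i 's/280,310,205,255/270,310,110,165/; s/405,455,190,245/370,410,110,170/' m.py; python3 - <<'E'
from h import *; import m
c=manip.camera("top"); cv2.imwrite("pics/top2.png",cv2.resize(c["frame"][85:260,140:460,::-1],None,fx=2.5,fy=2.5,interpolation=cv2.INTER_CUBIC))
m.run(dict(P=cloud(c),I=c["frame"]))
E
```

```text
hob ((596.2852172851562, 51.434661865234375), (651.0092163085938, 270.19439697265625), 86.88011169433594) 40.46955648894243
[[444.0, -266.0], [713.0, -281.0], [749.0, 369.0], [479.0, 384.0]]
skillet 532 554 283 67 95.0
milk 323 545 57 64 119.0
sauce 313 530 -174 60 130.0
canister 355 557 168 25 135.0
tin 632 544 -62 32 64.0
white 300 698 -69 22 101.0
amber 300 710 160 22 105.0
milk handle 208 104.5426919268495 [ 9.98000e-01 -5.90000e-02  6.47399e+02  4.95100e+01] [595.  53.] [684.  47.]
sauce handle 262 103.45217875035627 [ 9.99000e-01 -3.40000e-02  6.50323e+02 -1.76310e+02] [ 601. -175.] [ 676. -177.]
```

View pics/top2.png

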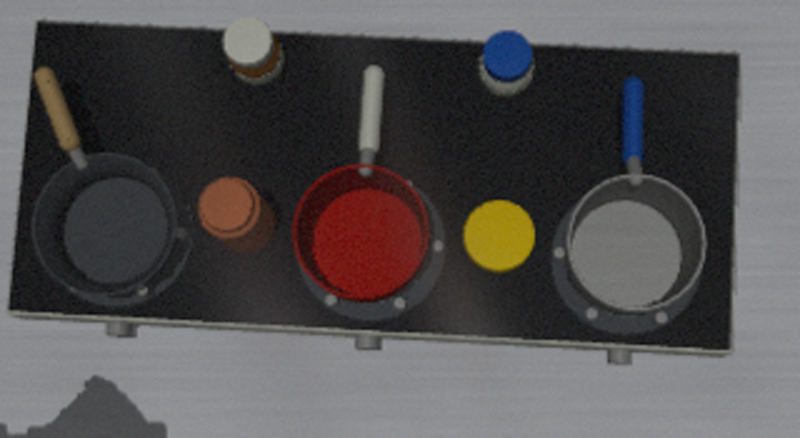

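The white handle tip at (373,70) and the blue one at (632,82) both point to the back, each within about 1.5° of the hob's axis. The other items have not moved, and the arm is clear of everything.

```bash
python3 -c "
from cell import manip; print(manip.sign_off())"
```

```text
the job is handed in; nothing more can be done
None
```

The job is handed in: by the last picture, the milk pan's and saucepan's handles point to the back within about 1.5°, both pans sit on their own plates, and nothing else on the hob has moved; no verdict came back.

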